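# Change over two dish warmers

## Task

First push the orange-lipped tray fully home into its dish warmer; only then hook a fingertip behind the blue lip and draw the blue tray fully out to its stop. Do not pinch the lips between the fingers or touch the petri dishes with the fingers, and leave everything else on the worktop where it is.

Things in the scene. Friction and masses are not known exactly. Their poses are not given: they have to be found in the camera images.
- orange_warmer: Low white dish warmer with its colour band, orange, on its roof, fixed to the worktop. Housing 150 mm deep (its x), 124 mm wide (its y), 56 mm tall; origin at the centre of its underside; the tray comes out along its -x, z is up; front face at x = -75 mm. Two flat runners, 6 mm high, reach out in front to x = -222 mm. It may stand left or right of the blue one.
- orange_tray (a joint): How far the tray with the orange lip is drawn out of its warmer, in m: 0 fully home, 0.080 fully out against its stop; sliding takes about 2 N plus 6 N per m/s, and it stays where it is left. It starts 45 to 70 mm out.
- orange_lip (a point): Middle of the top edge of the upright orange lip at the front end of the tray, 42 mm above the worktop; moves with the tray; axes as the warmer's. The lip is 94 mm wide, 10 mm thick (5 mm to either side of this point) and rises 28 mm above the tray floor, whose top is 14 mm above the worktop. 
- orange_lip_back: The back half (5 mm) of the orange lip's thickness, whose face looks at the housing; origin and axes: those of the warmer, shifted along with the tray. With the tray home a 45 mm gap, open above, lies between this face and the housing; it grows as the tray comes out. Side rims of the tray stand 23 mm above the worktop, 88 mm apart inside.
- orange_lip_front: The front half (5 mm) of the orange lip's thickness, whose face looks away from the housing; origin and axes as for the back half.
- orange_dish: Clear petri dish clipped into the orange tray (does not come off), 61 mm across, 13 mm high, its top 28 mm above the worktop, origin at the centre of its underside, 89 mm behind the lip's middle; it is under the roof while the tray is home.
- blue_warmer: Low white dish warmer with its colour band, blue, on its roof, fixed to the worktop. Housing 150 mm deep (its x), 124 mm wide (its y), 56 mm tall; origin at the centre of its underside; the tray comes out along its -x, z is up; front face at x = -75 mm. Two flat runners, 6 mm high, reach out in front to x = -222 mm. It may stand left or right of the orange one.
- blue_tray (a joint): How far the tray with the blue lip is drawn out of its warmer, in m: 0 fully home, 0.080 fully out against its stop; sliding takes about 2 N plus 6 N per m/s, and it stays where it is left. It starts 0 to 12 mm out.
- blue_lip (a point): Middle of the top edge of the upright blue lip at the front end of the tray, 42 mm above the worktop; moves with the tray; axes as the warmer's. The lip is 94 mm wide, 10 mm thick (5 mm to either side of this point) and rises 28 mm above the tray floor, whose top is 14 mm above the worktop. 
- blue_lip_back: The back half (5 mm) of the blue lip's thickness, whose face looks at the housing; origin and axes: those of the warmer, shifted along with the tray. With the tray home a 45 mm gap, open above, lies between this face and the housing; it grows as the tray comes out. Side rims of the tray stand 23 mm above the worktop, 88 mm apart inside.
- blue_lip_front: The front half (5 mm) of the blue lip's thickness, whose face looks away from the housing; origin and axes as for the back half.
- blue_dish: Clear petri dish clipped into the blue tray (does not come off), 61 mm across, 13 mm high, its top 28 mm above the worktop, origin at the centre of its underside, 89 mm behind the lip's middle; it is under the roof while the tray is home.
- marker_2: white marker pen with a red cap, 132 mm long, 18 mm thick, lying across in front of the warmers; loose, to be left alone; origin at the centre of its underside.
- sample_jar_0: white jar with a white cap, 60 mm across, 85 mm tall, standing between the two warmers; loose, to be left alone; origin at the centre of its underside.
- clamp_fitting: flat grey ring clamp, 55x67x12 mm, lying left of the left tray; loose, to be left alone; origin at the centre of its underside.
- syringe: white syringe, 148 mm long, 34 mm wide, 21 mm high, lying left of the left warmer; loose, to be left alone; origin at the centre of its underside.

How it is judged:
On the way, in this order (a step that is already met when the one before it is completed fails the run):
1. the orange tray is fully home (value of joint orange_tray below 0.004 m), for 0.2 s.
2. the blue tray is drawn fully out (value of joint blue_tray above 0.076 m), for 0.2 s.
At the end, for the whole second after the job is handed in: The orange tray is within 4 mm of fully home and the blue tray within 4 mm of fully out, both at rest, and every loose thing within 15 mm of where it stood (value of joint orange_tray below 0.004 m and value of joint blue_tray above 0.076 m and velocity of joint orange_tray between -0.01 and 0.01 m/s and velocity of joint blue_tray between -0.01 and 0.01 m/s and distance of each of marker_2, sample_jar_0, clamp_fitting, syringe from where it was at the start of the episode below 0.015 m); the robot touches nothing.
It fails at once if the blue tray is drawn more than 25 mm out while the orange one is still more than 10 mm out (value of joint blue_tray above 0.025 m and value of joint orange_tray above 0.01 m).
It fails at once if a lip is pinched (fingers press on its front and its back at once, over 1.5 N each) ((contact force between the fingers and orange_lip_front above 1.5 N and contact force between the fingers and orange_lip_back above 1.5 N) or (contact force between the fingers and blue_lip_front above 1.5 N and contact force between the fingers and blue_lip_back above 1.5 N)).
It fails at once if the fingers touch a petri dish (over 0.5 N) (contact force between the fingers and orange_dish above 0.5 N or contact force between the fingers and blue_dish above 0.5 N).
It fails at once if a loose thing is moved more than 15 mm or lifted (distance of any of marker_2, sample_jar_0, clamp_fitting, syringe from where it was at the start of the episode above 0.015 m).
It also fails if it takes over 42 s, if anything falls off the work surface, if the arm or the gripper's body presses on something with over 40 N, if the wrist force passes 120 N, or if a joint passes its speed limit or range.

## Robot

A 6-joint arm with a two-finger parallel gripper is mounted at the origin on a cart in front of the work surface, level with it; the furniture and walls round the work are solid. World frame = base frame: x ahead of the robot, y to its left, z up, the work surface at z = 0. Lengths are in m, angles in rad, forces in N, time in s.
With the tool pointing down it reaches from about 0.35 to 0.85 m from the base axis. Payload 8.1 kg.
Tool frame: the origin (TCP) lies midway between the tips of the shut fingers; the grasp point (between the pads) lies 19 mm behind it (r.tcp_to_grasp is the distance from the TCP to the grasp point, in m); z points along the fingers, y is the line along which they close (so a half turn about z gives the same grasp; the last joint's range is limited). The gripper opens to 93 mm and grips with 3 to 60 N. Pads are 15 mm wide; open, the fingers measure 128 mm over their backs; the gripper's body (75 mm by 188 mm) begins 65 mm behind the grasp point.
Start: joints at [-1.43, 0.13, 1.488, -0, 1.523, -0.085], TCP at [0.134, -0.585, 0.219] pointing down, gripper open.
Joint ranges: [-2.96, 2.96], [-0.89, 2.26], [0.02, 2.5], [-1.34, 4.48], [0, 2.73], [-2.66, 2.66]. Speed limits (rad/s): [2.39, 2.39, 2.79, 3.14, 3.14, 3.14].

## Interface

Orientations are given as a unit quaternion [x, y, z, w].
In Python, from workcell import get_state, vision, job_done, r gives the robot as it stands. The module is installed in compiled form; this text tells all that it offers.
- The arm moves only by the tool apply_moves, never from a script. Its argument "steps" is a list of rows, each a list of 3 entries, a list of its own where there are three numbers: the opening, from 0 (shut) to 1 (fully open), then the shift along the world's x, y, z in mm, then the turn about the world's z in degrees. A call has 1 to 12 rows; each row is the pose to reach, as a shift and turn from the pose commanded when the call began; what a row does not reach only later rows make up. A row lasts 1/10 s, in which the tool goes at most 50 mm and 8.59 degrees, less where a joint would pass 70% of its speed; a pose out of reach is approached as far as the arm can. A call with a gripper value outside its range is refused whole. The fingers move at their own pace and stop on an object; the grip force is fixed at half the most. Time passes only in rows, so rows that repeat a pose let the fingers close. It gives the time, the measured TCP pose, the force, the opening and the grip force at its end, in the units of the state.
- get_state(): the state, without advancing time (a new reading comes with each control period).
- vision.get_image(name): name is "scene" or "top" or "wrist"; returns (picture, depth): 480x640x3 uint8, red, green, blue; 480x640 float32, m along the optical axis (not along the pixel's ray), 0 where there is no reading.
- vision.camera_info(name): a dict with "fx", "fy", "cx", "cy" (pixels), "R" (3x3) and "t" (3): a world point X has camera coordinates R X + t; the wrist camera has in their place "mount" (4x4, takes a point from camera to tool coordinates, whose origin is the TCP and whose axes are the flange's). Camera axes: x right, y down, z forward; pixel columns grow to the right and rows downward; lengths in m; the calibration is good to about 2 mm. The wrist camera is an equidistant fisheye: a pixel r from the principal point sees the ray r / f radians off the axis. A picture is of the moment at which its call begins: read the wrist's pose just before it. camera_info takes no time and is no camera call.
- job_done(): hands the job in; it is judged then, once.
The state is a dict: "time": time; "q": joint angles; "qd": joint speeds; "joint_torque": joint torques, N m; "ee_pos": TCP position; "ee_rot": TCP orientation; "force": force on the tool from outside, world axes, zero at the start; "moment": the same for the moment, N m; "opening": finger opening in m; "grasp_force": force on a finger pad.
Only numpy, scipy, OpenCV 4.12 (cv2) and the standard library are available. Lean on these libraries where they do the work, as an engineer would, in place of code of your own. Each camera call takes 0.05 s, during which the arm holds its last target. There are 200 camera calls.

## Working session

There is one attempt and no reset: what is moved stays moved. The work goes in short steps, Python scripts to look and compute and a tool call to move; the robot and the scene stay as the last step left them, time stands still between calls to the robot, and variables do not carry over. Pictures are saved under pics/ and viewed, at most 10 in all, crops included, and the job is handed in when it is done.

Besides the shell and the picture viewer there is one more tool, called after "Emit:" as name(argument=value, ...), one argument or row to a line, values as JSON. apply_moves: Moves the arm, as the interface text tells. Its arguments: {"type":"object","properties":{"steps":{"type":"array"}},"required":["steps"]}

```bash
mkdir -p pics; cat > h.py <<'E'
import numpy as np, cv2
from workcell import get_state, vision, job_done, r
def ray(n,uv,z):
    c=vision.camera_info(n);R=np.array(c["R"]);t=np.array(c["t"])
    uv=np.atleast_2d(uv).astype(float)
    d=np.c_[(uv[:,0]-c["cx"])/c["fx"],(uv[:,1]-c["cy"])/c["fy"],np.ones(len(uv))]@R
    o=-R.T@t
    return o+d*((z-o[2])/d[:,2])[:,None]
def cloud(n,dep):
    c=vision.camera_info(n);R=np.array(c["R"]);t=np.array(c["t"])
    v,u=np.indices(dep.shape)
    P=np.stack([(u-c["cx"])/c["fx"]*dep,(v-c["cy"])/c["fy"]*dep,dep],-1)
    return (P-t)@R
E
python3 - <<'E'
from h import *
for n in("top","scene"):
    im,d=vision.get_image(n);cv2.imwrite(f"pics/{n}0.png",im[:,:,::-1]);np.savez(f"{n}0.npz",im=im,d=d)
s=get_state();print(s["time"],s["ee_pos"],s["ee_rot"],s["opening"],r.tcp_to_grasp)
E
```

```text
0.1 [ 0.13429319 -0.58425644  0.21769144] [ 9.93633808e-01  1.12655124e-01 -1.49362769e-05 -8.23251923e-04] 0.09261489173821683 0.0188
```

View pics/top0.png

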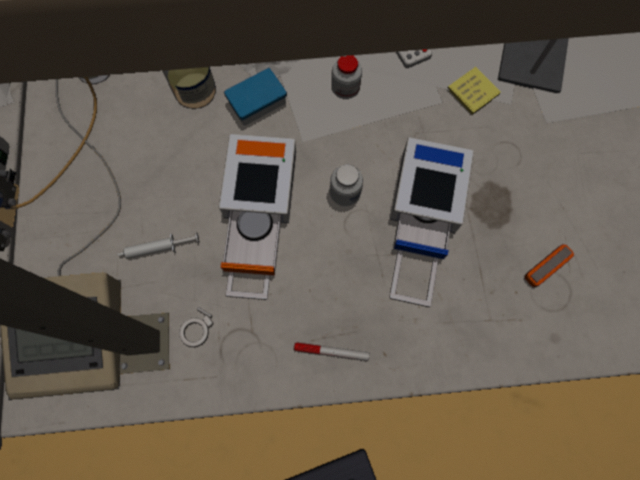

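View pics/scene0.png

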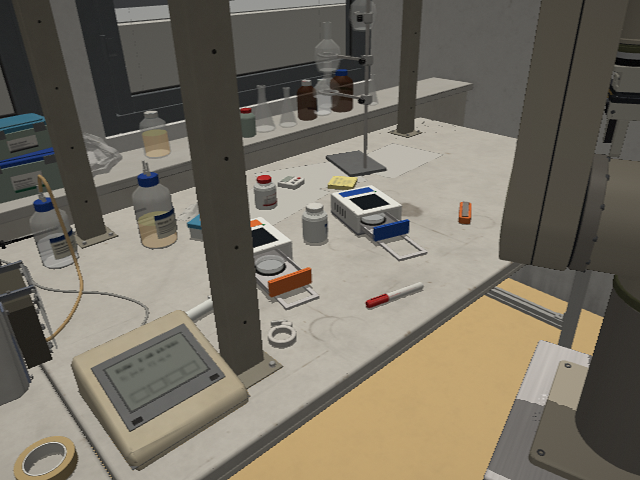

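The top view shows the orange warmer on the left with its lip at about (248,267), and the blue one on the right with its lip at about (421,248). The marker is at (331,352) and the jar at (346,182). A dark post and beam stand at the left and at the back.

```bash
python3 - <<'E'
from h import *
z=np.load("top0.npz");im,d=z["im"],z["d"]
hsv=cv2.cvtColor(im,cv2.COLOR_RGB2HSV);P=cloud("top",d)
def blob(lo,hi,x0,x1,y0,y1):
    m=cv2.inRange(hsv,lo,hi);k=np.zeros_like(m);k[y0:y1,x0:x1]=m[y0:y1,x0:x1];return k
for nm,lo,hi,lipw,bandw in(("orange",(5,150,90),(18,255,255),(215,285,255,280),(225,295,135,165)),("blue",(105,150,50),(125,255,255),(390,455,232,262),(405,475,140,172))):
    for w,zz in((lipw,.042),(bandw,.056)):
        m=blob(lo,hi,*w);v,u=np.nonzero(m);Q=P[m>0];
        top=Q[:,2]>zz-.012
        rc=cv2.minAreaRect(np.c_[u,v].astype(np.float32))
        W=ray("top",cv2.boxPoints(rc),zz)
        print(nm,zz,len(u),"zmed",np.round(np.percentile(Q[:,2],[5,50,95]),3),"cen",np.round(Q[top].mean(0),4),"raycen",np.round(ray("top",rc[0],zz),4));print(np.round(W[:,:2],4).tolist())
# housing roofs
m=((abs(P[...,2]-.056)<.008)).astype(np.uint8)
n,l,st,ce=cv2.connectedComponentsWithStats(m)
for i in range(1,n):
    if st[i,4]>1500:
        v,u=np.nonzero(l==i);W=P[l==i][:,:2].astype(np.float32);print("roof",st[i],cv2.minAreaRect(W))
for nm,(u,v),zz in(("jar",(347,175),.085),("marker l",(296,347),.01),("marker r",(368,357),.01),("clamp",(195,332),.01),("orun",(248,296),.006),("brun",(411,303),.006)):
    print(nm,np.round(ray("top",(u,v),zz),3),np.round(P[v,u],3))
for u,v in((80,310),(140,345),(300,25),(80,45),(600,5)): print("post",np.round(P[v,u],3))
print(np.round(vision.camera_info("wrist")["mount"],3))
E
```

```text
orange 0.042 275 zmed [0.039 0.042 0.044] cen [ 0.6019 -0.0553  0.0418] raycen [[ 0.6019 -0.0553  0.042 ]]
[[0.6175, -0.0119], [0.6264, -0.0156], [0.5863, -0.0988], [0.5776, -0.0949]]
orange 0.056 653 zmed [0.055 0.057 0.06 ] cen [ 0.8005 -0.1494  0.0625] raycen [[ 0.8039 -0.1496  0.056 ]]
[[0.8099, -0.1042], [0.8359, -0.1147], [0.7979, -0.1952], [0.7722, -0.1841]]
blue 0.042 251 zmed [0.039 0.042 0.045] cen [ 0.5263 -0.3541  0.049 ] raycen [[ 0.5275 -0.3564  0.042 ]]
[[0.5489, -0.3154], [0.5562, -0.3204], [0.5062, -0.3974], [0.4991, -0.3922]]
blue 0.056 616 zmed [0.054 0.057 0.059] cen [ 0.6738 -0.4519  0.0596] raycen [[ 0.6751 -0.4535  0.056 ]]
[[0.688, -0.4096], [0.7098, -0.4242], [0.6621, -0.4975], [0.6408, -0.4824]]
roof [ 219  134   76   82 5163] ((0.7594876289367676, -0.127957284450531), (0.1251523196697235, 0.15201295912265778), 64.66934204101562)
roof [ 394  138   79   89 5214] ((0.6336824893951416, -0.42596399784088135), (0.12431230396032333, 0.15326009690761566), 57.048858642578125)
roof [   0  325  103   43 2123] ((0.5730172991752625, 0.30305784940719604), (0.17645983397960663, 0.05855301022529602), 56.47774124145508)
jar [[ 0.686 -0.274  0.085]] [ 0.687 -0.275  0.084]
marker l [[ 0.445 -0.089  0.01 ]] [ 0.444 -0.089  0.014]
marker r [[ 0.385 -0.2    0.01 ]] [ 0.385 -0.199  0.012]
clamp [[0.531 0.068 0.01 ]] [ 0.533  0.07  -0.001]
orun [[ 0.56  -0.039  0.006]] [ 0.56  -0.039  0.007]
brun [[ 0.446 -0.308  0.006]] [ 0.446 -0.308  0.003]
post [0.539 0.132 0.333]
post [0.522 0.137 0.11 ]
post [ 0.415 -0.112  0.862]
post [ 0.426 -0.07   0.862]
post [ 0.399 -0.172  0.861]
[[ 0.    -0.967 -0.256  0.069]
 [ 1.     0.    -0.001 -0.001]
 [ 0.001 -0.256  0.967 -0.166]
 [ 0.     0.     0.     1.   ]]
```

Emit:
apply_moves(
  steps=[
    [0,[30,40,0],-8],
    [0,[65,80,0],-16],
    [0,[95,120,0],-24],
    [0,[130,160,0],-32],
    [0,[160,200,0],-38],
    [0,[192,240,0],-38],
    [0,[224,280,0],-38],
    [0,[256,320,0],-38],
    [0,[288,360,0],-38],
    [0,[320,400,0],-38],
    [0,[352,440,0],-38],
    [0,[384,480,0],-38],
  ],
)

```text
time: 1.3
ee_pos: [0.5088, -0.1157, 0.2184]
ee_rot: [0.976, -0.217, -0.0, 0.0]
force: [0.3, -2.1, 0.5]
opening: 0.0026
grasp_force: 0.0
```

Emit:
apply_moves(
  steps=[
    [0,[24,33,0],0],
    [0,[49,66,0],0],
    [0,[49,66,-45],0],
    [0,[49,66,-90],0],
    [0,[49,66,-120],0],
    [0,[49,66,-120],0],
    [0,[49,66,-120],0],
  ],
)

```text
time: 2.0
ee_pos: [0.5566, -0.0517, 0.0987]
ee_rot: [0.976, -0.217, -0.001, 0.0]
force: [0.2, 0.4, 0.1]
opening: 0.0005
grasp_force: 0.0
```

```bash
python3 - <<'E'
from h import *
s=get_state();print(s["time"],s["ee_pos"],s["ee_rot"],s["q"])
im,d=vision.get_image("wrist");cv2.imwrite("pics/w1.png",im[:,:,::-1])
E
```

```text
2.0 [ 0.55663225 -0.05166712  0.09871652] [ 9.76170087e-01 -2.17005747e-01 -6.82691671e-04  2.43867925e-05] [-1.84271140e-01  1.11261922e-01  1.73295535e+00 -1.74659652e-06
  1.29874164e+00  1.82401791e+00]
```

View pics/w1.png

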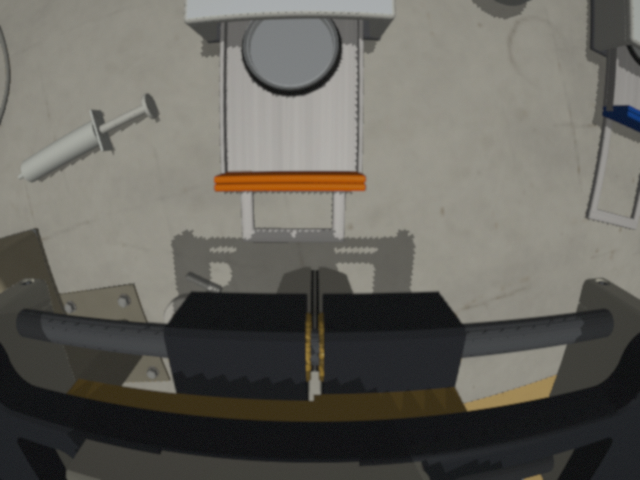

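Emit:
apply_moves(
  steps=[
    [0,[7,14.5,-25],0],
    [0,[7,14.5,-50],0],
    [0,[7,14.5,-75],0],
    [0,[7,14.5,-75],0],
    [0,[25,6,-75],0],
    [0,[34,1.7,-75],0],
    [0,[43,-2.5,-75],0],
    [0,[52,-6.8,-75],0],
    [0,[61,-11,-75],0],
    [0,[70,-15.3,-75],0],
    [0,[70,-15.3,-75],0],
  ],
)

```text
time: 3.15
ee_pos: [0.6285, -0.0678, 0.0239]
ee_rot: [0.976, -0.217, 0.001, 0.0]
force: [-0.1, 0.1, -0.2]
opening: 0.0005
grasp_force: 0.0
```

Emit:
apply_moves(
  steps=[
    [0,[2.7,-1.3,0],0],
    [0,[5.4,-2.6,0],0],
    [0,[7.2,-3.4,0],0],
  ],
)

```text
time: 3.45
ee_pos: [0.6327, -0.0698, 0.0232]
ee_rot: [0.976, -0.217, -0.002, -0.0]
force: [-13.8, 6.4, 10.6]
opening: 0.0003
grasp_force: 7.7
```

```bash
cat > m.py <<'E'
from h import *
for n in ("top",):
    im,d=vision.get_image(n);hsv=cv2.cvtColor(im,cv2.COLOR_RGB2HSV);P=cloud(n,d)
    for nm,lo,hi,C,th in(("orange",(5,150,60),(18,255,255),(.7595,-.1280),-25.3),("blue",(105,150,40),(125,255,255),(.6337,-.4260),-33.)):
        u=np.array([np.cos(np.radians(th)),np.sin(np.radians(th))]);m=cv2.inRange(hsv,lo,hi)>0
        Q=P[m];D=Q[:,:2]-C;a=D@u;l=D@[-u[1],u[0]]
        k=(abs(l)<.06)&(a<-.1)&(a>-.24)&(abs(Q[:,2]-.042)<.012);print(nm,"pix",k.sum(),"a",np.median(a[k]) if k.any() else None,"out mm",(-.125-np.median(a[k]))*1e3 if k.any() else None)
    cv2.imwrite("pics/last.png",im[:,:,::-1])
s=get_state();print(s["time"],s["ee_pos"],s["force"])
E
python3 m.py
```

```text
orange pix 0 a None out mm None
blue pix 281 a -0.12777306014861856 out mm 2.7730601486185558
3.5 [ 0.63263632 -0.06973831  0.02321812] [-8.38665601  2.94188864  4.12564524]
```

Emit:
apply_moves(
  steps=[
    [0,[1.8,-0.9,0],0],
    [0,[2.7,-1.3,0],0],
    [0,[2.7,-1.3,0],0],
    [0,[2.7,-1.3,0],0],
  ],
)

```text
time: 3.9
ee_pos: [0.6327, -0.0698, 0.0231]
ee_rot: [0.976, -0.217, -0.005, -0.0]
force: [-21.3, 7.3, 16.4]
opening: 0.0003
grasp_force: 11.4
```

Emit:
apply_moves(
  steps=[
    [0,[-18,8.5,0],0],
    [0,[-36,17,0],0],
    [0,[-38,18,40],0],
    [0,[-38,18,80],0],
    [0,[-43,-20,120],-3],
    [0,[-49,-60,120],-6],
    [0,[-55,-100,120],-8],
    [0,[-61,-140,120],-8],
    [0,[-67,-180,120],-8],
    [0,[-72,-220,120],-8],
    [0,[-77,-260,120],-8],
    [0,[-82,-302,120],-8],
  ],
)

```text
time: 5.1
ee_pos: [0.5546, -0.3753, 0.1437]
ee_rot: [0.959, -0.284, 0.0, 0.0]
force: [0.8, -0.4, -0.1]
opening: 0.0007
grasp_force: 0.0
```

Emit:
apply_moves(
  steps=[
    [0,[0,0,0],0],
    [0,[0,0,0],0],
  ],
)

```text
time: 5.3
ee_pos: [0.5545, -0.3745, 0.1433]
ee_rot: [0.958, -0.286, -0.0, -0.0]
force: [0.5, 0.5, -0.1]
opening: 0.0005
grasp_force: 0.0
```

```bash
python3 m.py; python3 - <<'E'
from h import *
s=get_state();print(s["ee_pos"],s["ee_rot"],s["q"])
im,d=vision.get_image("wrist");cv2.imwrite("pics/w2.png",im[:,:,::-1])
E
```

```text
orange pix 311 a -0.1257390986592791 out mm 0.7390986592790971
blue pix 21 a -0.12694530190375009 out mm 1.9453019037500852
5.35 [ 0.55484954 -0.37337272  0.14334746] [0.10635887 0.90935152 0.25694865]
[ 0.55484954 -0.37337272  0.14334746] [ 9.58589782e-01 -2.84790347e-01 -1.25494885e-04 -2.67843522e-04] [-6.69184755e-01  3.56659367e-01  1.36331955e+00  4.08718375e-04
  1.42204569e+00  1.47912636e+00]
```

View pics/w2.png

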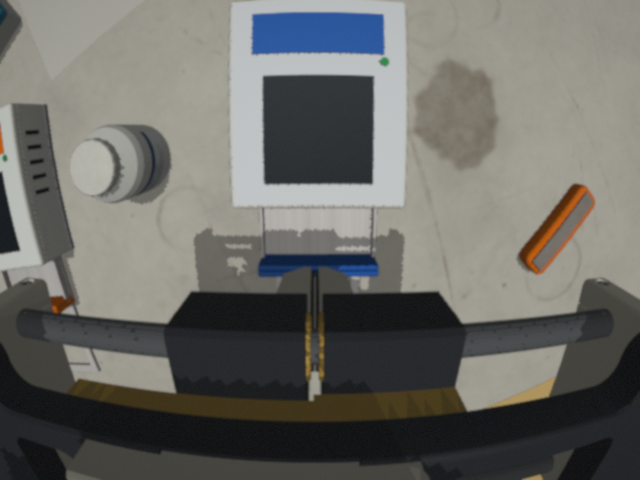

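The orange tray reads 0.7 mm out, so it is home. The wrist view shows the blue lip at (318,266) and its housing front at row 206, with the tool centred on it. Next I lower the fingertip into the gap.

Emit:
apply_moves(
  steps=[
    [0,[-7,4,0],0],
    [0,[-7,4,-40],0],
    [0,[-7,4,-70],0],
    [0,[-7,4,-90],0],
    [0,[-7,4,-105],0],
    [0,[-7,4,-118],0],
    [0,[-7,4,-118],0],
    [0,[-7,4,-118],0],
  ],
)

```text
time: 6.2
ee_pos: [0.5483, -0.3698, 0.0264]
ee_rot: [0.959, -0.284, 0.0, 0.0]
force: [0.3, -0.2, 0.8]
opening: 0.0002
grasp_force: 0.0
```

Emit:
apply_moves(
  steps=[
    [0,[-6.7,4.4,0],0],
    [0,[-13.4,8.7,0],0],
    [0,[-20,13,0],0],
    [0,[-26.8,17.4,0],0],
    [0,[-33.6,21.8,0],0],
    [0,[-40.3,26.2,0],0],
    [0,[-47,30.5,0],0],
    [0,[-53.7,34.9,0],0],
    [0,[-60.4,39.2,0],0],
    [0,[-67,43.6,0],0],
    [0,[-67,43.6,0],0],
  ],
)

```text
time: 7.3
ee_pos: [0.4795, -0.325, 0.025]
ee_rot: [0.959, -0.285, -0.001, -0.0]
force: [-0.1, 0.3, -0.8]
opening: 0.0005
grasp_force: 0.0
```

Emit:
apply_moves(
  steps=[
    [0,[-1.7,1.1,0],0],
    [0,[-3.4,2.2,0],0],
    [0,[-5,3.3,0],0],
    [0,[-5,3.3,0],0],
  ],
)

```text
time: 7.7
ee_pos: [0.4756, -0.3226, 0.0254]
ee_rot: [0.959, -0.285, -0.0, -0.0]
force: [-0.3, 0.1, -0.8]
opening: 0.0005
grasp_force: 0.1
```

Emit:
apply_moves(
  steps=[
    [0,[-1.7,1.1,0],0],
    [0,[-3.4,2.2,0],0],
    [0,[-5,3.3,0],0],
    [0,[-5,3.3,0],0],
    [0,[-5,3.3,0],0],
  ],
)

```text
time: 8.2
ee_pos: [0.4741, -0.3217, 0.0265]
ee_rot: [0.959, -0.285, 0.004, 0.001]
force: [15.6, -9.7, -13.5]
opening: 0.0004
grasp_force: 9.4
```

Emit:
apply_moves(
  steps=[
    [0,[4.2,-2.7,0],0],
    [0,[10,-6.5,0],0],
    [0,[10,-6.5,0],0],
    [0,[10,-6.5,35],0],
    [0,[10,-6.5,75],0],
    [0,[10,-6.5,120],0],
    [0,[-20,-40,160],0],
    [0,[-50,-75,190],0],
    [0,[-80,-110,190],0],
    [0,[-110,-145,190],0],
    [0,[-140,-180,190],0],
    [0,[-140,-180,190],0],
  ],
)

```text
time: 9.4
ee_pos: [0.3262, -0.5032, 0.2155]
ee_rot: [0.958, -0.287, -0.001, 0.001]
force: [0.4, 0.0, 0.3]
opening: 0.0003
grasp_force: 0.0
```

```bash
python3 m.py
```

```text
orange pix 296 a -0.12543256671440484 out mm 0.4325667144048362
blue pix 296 a -0.20532754061809605 out mm 80.32754061809605
9.45 [ 0.32815423 -0.50134159  0.21525671] [-0.13495604  0.9371377  -0.40413937]
```

View pics/last.png

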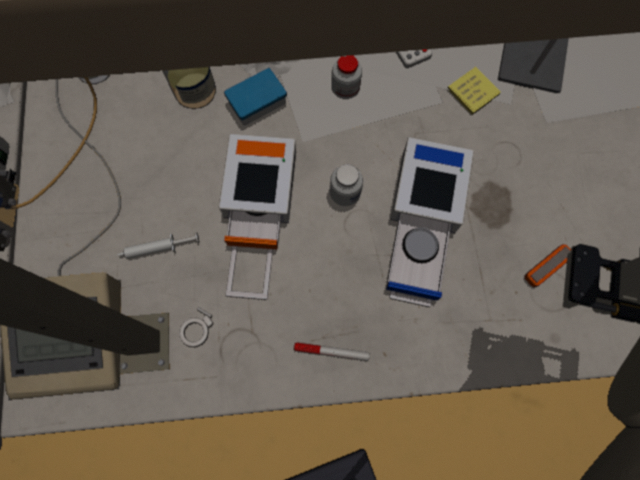

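The orange lip is home at (251,241) and the blue lip is fully out at (414,290). The marker, jar, clamp and syringe are where they started, and the arm is clear of everything.

```bash
python3 -c "
from h import *
print(job_done())"
```

```text
the job is handed in; nothing more can be done
None
```

I pushed the orange tray home (0.4 mm out by camera), then drew the blue tray out to its stop (80.3 mm); the loose things had not visibly moved and the job is handed in, though no verdict was returned.

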